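# Slide the steel bowl into the free bay of the bench riser

## Robot

A 6-joint arm with a two-finger parallel gripper is mounted at the origin on a cart in front of the work surface, level with it; the furniture and walls round the work are solid. World frame = base frame: x ahead of the robot, y to its left, z up, the work surface at z = 0. Lengths are in m, angles in rad, forces in N, time in s.
With the tool pointing down it reaches from about 0.275 to 0.75 m from the base axis. Payload 10.2 kg.
Tool frame: the origin (TCP) lies at the very end of the fingers, on their centre line; the grasp point (between the pads) lies 19 mm behind it (r.hold_point_z is the distance from the TCP to the grasp point, in m); z points along the fingers, y is the line along which they close (so a half turn about z gives the same grasp; the last joint's range is limited). The gripper opens to 85 mm and grips with 20 to 120 N. Pads are 22 mm wide; open, the fingers measure 114 mm over their backs; the gripper's body (76 mm by 85 mm) begins 54 mm behind the grasp point. The pads swing forward as they close: fully open they stand 13 mm farther back than shut.
Start: joints at [-1.484, 0.313, 1.498, -0, 1.331, -0.223], TCP at [0.16, -0.5, 0.231] pointing down, gripper open.
Joint ranges: [-2.94, 2.94], [-0.97, 2.17], [0.19, 2.56], [-1.23, 4.37], [0.02, 3.11], [-2.88, 2.88]. Speed limits (rad/s): [2.39, 2.39, 3.01, 3.14, 3.14, 3.14].

## Interface

Orientations are given as [roll, pitch, yaw] about the fixed x, y, z axes, in that order (R = Rz(yaw) Ry(pitch) Rx(roll)).
In Python, from rig import get_state, vision, r gives the robot as it stands.
- The arm moves only by the tool send_rows, never from a script. Its argument "rows" is a list of rows, each a list of 7 numbers: the opening, from -1 (shut) to 1 (fully open), then the shift along the tool's x, y, z normalised to -1 to 1, where 1 is 0.02 m, then the turn, a rotation vector about the tool's x, y, z normalised to -1 to 1, where 1 is 6 degrees. A call has 1 to 20 rows; each row shifts and turns the commanded pose from where the row before left it, along the tool's axes as they then stand; what a row does not reach is not made up. A row lasts 1/10 s, in which the tool goes at most 50 mm and 8.59 degrees, less where a joint would pass 70% of its speed; a pose out of reach is approached as far as the arm can. A call with a number of a shift or a turn outside -1 to 1 is refused whole. A call with a gripper value outside its range is refused whole. The fingers move at their own pace and stop on an object; "force" is the grip in N (left out, the last holds). Time passes only in rows, so rows that do not move let the fingers close. It gives the time, the measured TCP pose, the force, the opening and the grip force at its end, in the units of the state.
- get_state(): the state, without advancing time (a new reading comes with each control period).
- vision.camera(name): name is "scene" or "side" or "wrist"; returns the picture (384x512x3 uint8, red, green, blue); there is no depth.
- vision.camera_params(name): a dict with "camera_matrix" (3x3 intrinsics, pixels), "eye" and "orientation" of the camera in the world. Camera axes: x right, y down, z forward; pixel columns grow to the right and rows downward; lengths in m; the calibration is good to about 2 mm. The wrist camera is an equidistant fisheye: a pixel r from the principal point sees the ray r / f radians off the axis. A picture is of the moment at which its call begins: read the wrist's pose just before it. camera_params takes no time and is no camera call; for the wrist camera it gives the pose at the moment of the call.
- r.hand_in(): hands the job in; it is judged then, once.
The state is a dict: "clock": time; "qpos": joint angles; "joint_velocities": joint speeds; "tau": joint torques, N m; "tool_pos": TCP position; "tcp_rot": TCP orientation; "force": force on the tool from outside, world axes, zero at the start; "ft_torque": the same for the moment, N m; "width": opening from 0.0 (shut) to 1.0 (fully open); "grasp_force": force on a finger pad.
Only numpy, scipy, OpenCV 4.12 (cv2) and the standard library are available. Lean on these libraries where they do the work, as an engineer would, in place of code of your own. Each camera call takes 0.05 s, during which the arm holds its last target. There are 200 camera calls.

## Task

Put the empty steel bowl away in the free bay of the wooden bench riser, the bay with the blue mat: slide it over the table and in between the uprights, under the board, without lifting or tipping it, until at most a finger's width (about 15 mm) of its rim still shows past the front edge of the board. Do not disturb the other things: the glass bowl in the other bay, the honey jar on top of the riser, the mug and the timer.

Things in the scene. Friction and masses are not known exactly. Their poses are not given: they have to be found in the camera images.
- steel_bowl: small empty steel bowl, the thing to put away: round, 172 mm across the rim, 62 mm high, flaring from a smaller foot; loose, stands on the table. Origin: centre of its underside; z up.
- mat: blue mat, 150 x 150 mm and 1 mm thick (it offers no edge to catch on), lying in the free bay, centred in it. Origin: its centre, at table height, which is 100 mm behind the front edge of the riser's board. x points straight into the bay (away from the robot, from the open front to the back panel), y across the bay.
- riser: wooden riser, fixed: board 200 (x) by 430 mm (y), underside 85 mm and top 99 mm above the table, on three uprights 14 mm thick at y = -208, 0, +208 mm running front to back: two bays 194 mm wide, centred at y = -104 and +104 mm; which is free changes. Open front at x = -100 mm, back panel at x = +90 mm. Origin: centre of the footprint at table height; x points from front to back, z up.
- glass_bowl: glass bowl of flour, 160 mm across, 70 mm high, standing in the other bay; must stay. Origin: centre of its underside.
- honey: honey jar with a gold lid, 77 mm across, 120 mm high, standing on the riser's board; must stay. Origin: centre of its underside.
- mug: clear glass mug, 77 mm across without its handle, 116 mm with it, 100 mm high, on the table to the left; must stay. Origin: centre of its underside.
- minute_timer: white kitchen timer with a red knob, 66 mm across, 46 mm high, on the table to the right; must stay. Origin: centre of its underside.

How it is judged:
At the end, for the whole second after the job is handed in: The steel bowl stands level (within 0.08 rad) and at rest on the table in the bay with the blue mat, its centre within 30 mm of the bay's middle across and no more than 39 mm in front of (or 20 mm behind) the mat's centre, so that at most 25 mm of its rim shows past the front edge of the board (x of steel_bowl in the frame of mat between -0.039 and 0.02 m and y of steel_bowl in the frame of mat between -0.03 and 0.03 m and angle between steel_bowl's own z axis and vertical below 0.08 rad and height (world z) of steel_bowl below 0.006 m and linear speed of steel_bowl below 0.01 m/s); the robot touches nothing.
It fails at once if the steel bowl is lifted more than 20 mm off the table or tipped by more than 0.35 rad (height (world z) of steel_bowl above 0.02 m or angle between steel_bowl's own z axis and vertical above 0.35 rad).
It fails at once if the glass bowl is moved more than 20 mm or tipped by more than 0.2 rad (distance of glass_bowl from where it was at the start of the episode above 0.02 m or angle between glass_bowl's own z axis and vertical above 0.2 rad).
It fails at once if the honey jar is moved more than 20 mm or tipped by more than 0.2 rad (distance of honey from where it was at the start of the episode above 0.02 m or angle between honey's own z axis and vertical above 0.2 rad).
It fails at once if the mug is moved more than 20 mm or tipped by more than 0.2 rad (distance of mug from where it was at the start of the episode above 0.02 m or angle between mug's own z axis and vertical above 0.2 rad).
It fails at once if the timer is moved more than 20 mm or tipped by more than 0.2 rad (distance of minute_timer from where it was at the start of the episode above 0.02 m or angle between minute_timer's own z axis and vertical above 0.2 rad).
It also fails if it takes over 53 s, if anything falls off the work surface, if the arm or the gripper's body presses on something with over 40 N, if the wrist force passes 120 N, or if a joint passes its speed limit or range.

## Working session

There is one attempt and no reset: what is moved stays moved. The work goes in short steps, Python scripts to look and compute and a tool call to move; the robot and the scene stay as the last step left them, time stands still between calls to the robot, and variables do not carry over. Pictures are saved under pics/ and viewed, at most 10 in all, crops included, and the job is handed in when it is done.

Besides the shell and the picture viewer there is one more tool, called after "Emit:" as name(argument=value, ...), one argument or row to a line, values as JSON. send_rows: Moves the arm, as the interface text tells. Its arguments: {"type":"object","properties":{"rows":{"type":"array","items":{"type":"array","items":{"type":"number","minimum":-1,"maximum":1}}},"force":{"type":"number"}},"required":["rows"]}

```bash
mkdir -p pics; ls; python3 - <<'E'
from rig import get_state, vision, r
import cv2, numpy as np
s=get_state(); print(s)
ims=[]
for n in("scene","side"):
    im=vision.camera(n); cv2.imwrite(f"pics/{n}0.png",im[:,:,::-1]); p=vision.camera_params(n); print(n,p)
E
```

```text
pics
{'clock': 0.0, 'qpos': array([-1.48442506e+00,  3.13445680e-01,  1.49848102e+00, -2.65836320e-05,
        1.33097603e+00, -2.23419588e-01]), 'joint_velocities': array([ 0.00015302,  0.0011315 ,  0.00032366, -0.00100651,  0.00124124,
       -0.00036423]), 'tau': array([-2.23035524e-03, -4.12275553e+01, -2.59742492e+01, -2.62440935e-04,
        4.12271416e-03, -2.51784961e-06]), 'tool_pos': array([ 0.15999958, -0.49974246,  0.23072074]), 'tcp_rot': array([-3.14030942e+00, -2.65095421e-04,  3.09797013e-01]), 'force': array([-0.33162435, -1.37495358,  0.2273402 ]), 'ft_torque': array([-0.00813228,  0.02329549, -0.00993315]), 'grasp_force': 0.0, 'width': 0.9971868329604253}
scene {'camera_matrix': array([[398.54087891,   0.        , 249.92452138],
       [  0.        , 398.54087891, 196.40153872],
       [  0.        ,   0.        ,   1.        ]]), 'eye': array([0.01960473, 0.80912273, 0.80415705]), 'orientation': array([-2.19929091,  0.00756765, -2.54008432])}
side {'camera_matrix': array([[403.80393791,   0.        , 248.72608721],
       [  0.        , 403.80393791, 192.93828941],
       [  0.        ,   0.        ,   1.        ]]), 'eye': array([-0.43753784, -0.49948607,  0.87122575]), 'orientation': array([-2.17348317,  0.00321886, -1.12942989])}
```

View pics/scene0.png

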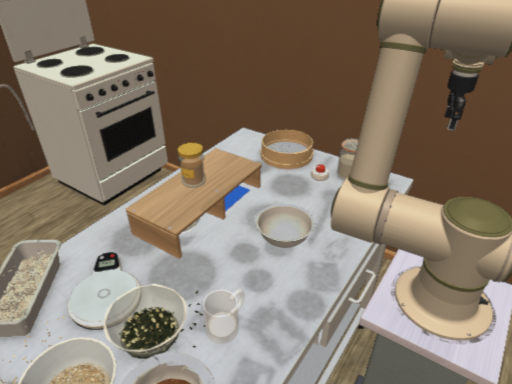

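View pics/side0.png

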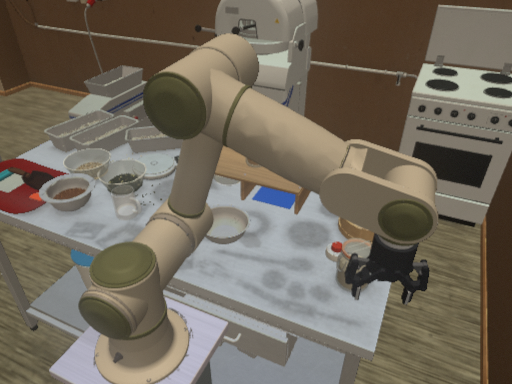

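The scene picture shows the riser with its front edge running about (180,236)–(262,170), the blue mat in the right (−y) bay near (237,195), the steel bowl near (285,225) and the mug at (222,312). The side view shows the mat at (275,195) and the bowl at (224,222). Next I zoom in to measure.

```bash
cat > h.py <<'E'
import cv2, numpy as np
from scipy.spatial.transform import Rotation as R
from rig import get_state, vision, r
def ray(n,px,z):
    p=vision.camera_params(n); d=np.linalg.inv(p['camera_matrix'])@[px[0],px[1],1]
    d=R.from_euler('xyz',p['orientation']).apply(d); e=p['eye']
    return e+d*(z-e[2])/d[2]
def proj(n,X):
    p=vision.camera_params(n); c=R.from_euler('xyz',p['orientation']).inv().apply(np.array(X)-p['eye'])
    q=p['camera_matrix']@c; return q[:2]/q[2]
E
python3 - <<'E'
from h import *
a=cv2.imread('pics/scene0.png')[130:270,110:340]; b=cv2.imread('pics/side0.png')[130:270,180:340]
a=cv2.resize(a,None,fx=3.4,fy=3.4,interpolation=cv2.INTER_CUBIC); b=cv2.resize(b,None,fx=3.75,fy=3.75,interpolation=cv2.INTER_CUBIC)
cv2.imwrite('pics/a.png',a); cv2.imwrite('pics/b.png',b)
for n in('scene','side'):
    im=cv2.imread(f'pics/{n}0.png'); h=cv2.cvtColor(im,cv2.COLOR_BGR2HSV)
    m=cv2.inRange(h,(105,150,60),(125,255,255)); 
    cs,_=cv2.findContours(m,0,2); 
    for c in cs:
        if cv2.contourArea(c)>60:
            c=cv2.approxPolyDP(c,2,True)[:,0]; print(n,[(tuple(map(int,q)),ray(n,q,.001)[:2].round(3).tolist()) for q in c])
E
```

```text
scene [((248, 190), [0.677, -0.126]), ((238, 186), [0.721, -0.127]), ((225, 197), [0.719, -0.048]), ((226, 209), [0.675, 0.003])]
side [((253, 198), [0.681, 0.015]), ((290, 207), [0.687, -0.13]), ((294, 195), [0.765, -0.117]), ((262, 187), [0.763, 0.014])]
```

View pics/a.png

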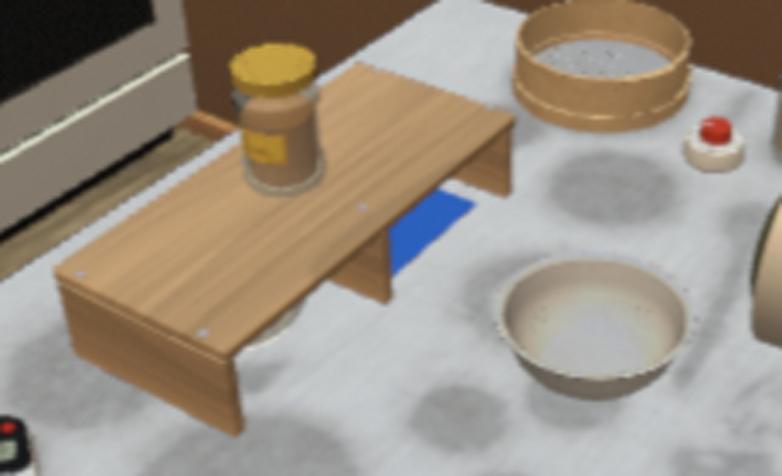

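View pics/b.png

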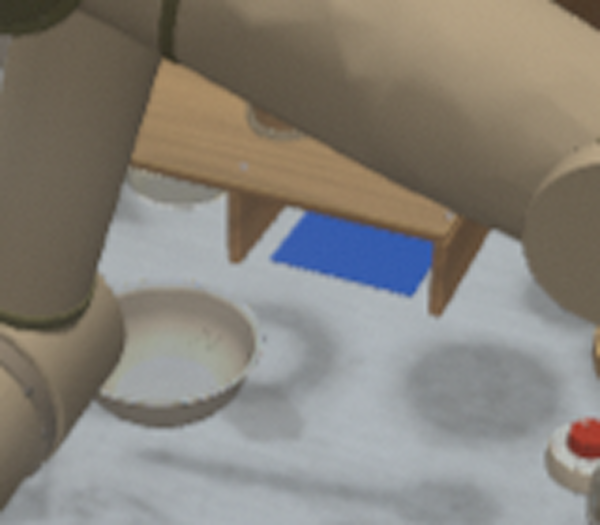

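Crop a: upright front feet at crop (240,434), (390,302) and (510,195); bowl rim through (498,310), (595,259) and (691,315). Crop b: feet at (238,263) and (436,316); rim through (180,286) and (262,335).

```bash
python3 - <<'E'
from h import *
from scipy.optimize import least_squares
A=lambda x,y:(110+x/3.4-.35,130+y/3.4-.35); B=lambda x,y:(180+x/3.75-.37,130+y/3.75-.37)
for q in[(240,434),(390,302),(510,195)]: print('foot scene',ray('scene',A(*q),0)[:2].round(3))
for q in[(238,263),(436,316)]: print('foot side',ray('side',B(*q),0)[:2].round(3))
for q in[(515,118),(240,350),(55,272),(358,64)]: print('board scene',ray('scene',A(*q),.099)[:2].round(3))
P=[ray('scene',A(*q),.062)[:2] for q in[(520,280),(595,259),(665,277),(498,310),(691,315)]]
Q=[ray('side',B(*q),.062)[:2] for q in[(180,286),(235,303),(262,335)]]
for S in(P,Q,P+Q):
    S=np.array(S); f=least_squares(lambda c:np.hypot(*(S-c).T)-.086,S.mean(0)-.01); print('bowl',f.x.round(4),f.fun.round(4))
print('timer',ray('scene',A(715,150),.02)[:2].round(3))
E
```

```text
foot scene [0.649 0.253]
foot scene [0.651 0.045]
foot scene [ 0.654 -0.166]
foot side [0.657 0.044]
foot side [ 0.658 -0.163]
board scene [ 0.646 -0.161]
board scene [0.635 0.252]
board scene [0.834 0.266]
board scene [ 0.845 -0.16 ]
bowl [0.4415 0.0255] [-0.0015  0.0002  0.0021 -0.0016 -0.0042]
bowl [0.4426 0.0106] [ 0.0002 -0.0004  0.0002]
bowl [0.4437 0.0207] [-0.0041 -0.005  -0.002  -0.0015 -0.0054 -0.0034  0.0026  0.0082]
timer [ 0.503 -0.333]
```

Emit:
send_rows(
  rows=[
    [0.1, 0, 0, 0, 0, 0, 0.99],
    [0.1, 0, 0, 0, 0, 0, 0.99],
    [0.1, 0, 0, 0, 0, 0, 0.98],
    [0.1, 0.57, -1, 0, 0, 0, 0],
    [0.1, 0.57, -1, 0, 0, 0, 0],
    [0.1, 0.57, -1, 0, 0, 0, 0],
    [0.1, 0.57, -1, 0, 0, 0, 0],
    [0.1, 0.57, -1, 0, 0, 0, 0],
    [0.1, 0.57, -1, 0, 0, 0, 0],
    [0.1, 0.57, -1, 0, 0, 0, 0],
    [0.1, 0.57, -1, 0, 0, 0, 0],
    [0.1, 0.57, -1, 0, 0, 0, 0],
    [0.1, 0.57, -1, 0, 0, 0, 0],
    [0.1, 0.57, -1, 0, 0, 0, 0],
    [0.1, 0.57, -1, 0, 0, 0, 0],
    [0.1, 0.57, -1, 0, 0, 0, 0],
    [0.1, 0.57, -1, 0, 0, 0, 0],
    [0.1, 0.57, -1, 0, 0, 0, 0],
    [0.1, 0, 0, 0, 0, 0, 0],
  ],
)

```text
clock: 2.0
tool_pos: [0.3317, -0.1983, 0.2311]
tcp_rot: [-3.141, 0.0, 0.003]
force: [0.2, 0.1, -1.1]
width: 0.548
grasp_force: 0.0
```

```bash
python3 - <<'E'
from h import *
out=[]
for n in("scene","side"):
    im=vision.camera(n)[:,:,::-1]; cv2.imwrite(f"pics/{n}1.png",im)
    c=im[130:330,120:340] if n=='scene' else im[120:320,100:320]
    out.append(cv2.resize(c,(400,364),interpolation=cv2.INTER_CUBIC))
cv2.imwrite('pics/c.png',np.hstack(out))
E
```

```text
(no output)
```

View pics/c.png

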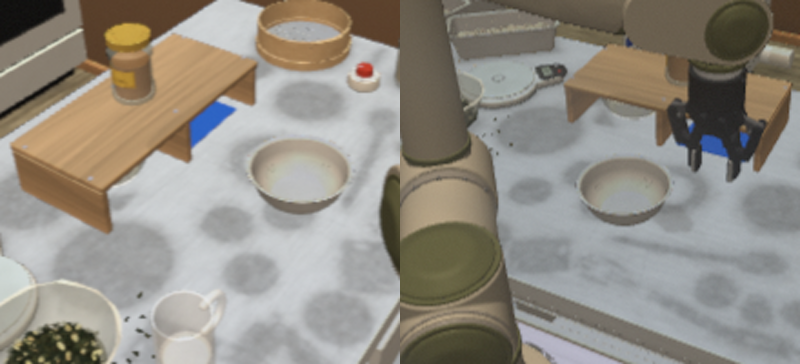

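Both views are clear: the bowl rim spans x 245–352 (top y 139) in the scene half and x 577–675 (top y 156) in the side half. The left upright's foot is at (573,122), the mug at about (185,330).

```bash
python3 - <<'E'
from h import *
from scipy.optimize import least_squares
k=220/400
A=lambda x,y:(120+x*k-.2,130+y*k-.2); B=lambda x,y:(100+(x-400)*k-.2,120+y*k-.2)
P=[ray('scene',A(*q),.062)[:2] for q in[(245,173),(352,175),(298,138)]]
Q=[ray('side',B(*q),.062)[:2] for q in[(577,186),(675,186),(626,156)]]
for S in(P,Q,P+Q):
    S=np.array(S); f=least_squares(lambda c:np.hypot(*(S-c).T)-.086,S.mean(0)-.01); print('bowl',f.x.round(4),f.fun.round(4))
print('foot',ray('side',B(573,122),0).round(3), 'board fl',ray('side',B(567,84),.099).round(3))
print('mug',ray('scene',A(185,300),.1).round(3),'honey',ray('scene',A(133,97),.099).round(3))
E
```

```text
bowl [0.4448 0.0264] [-0.0012 -0.0012 -0.0002]
bowl [0.4454 0.0077] [0.0003 0.0003 0.    ]
bowl [0.4475 0.0154] [ 0.0041 -0.003  -0.011  -0.0053  0.0067 -0.0052]
foot [0.655 0.251 0.   ] board fl [0.647 0.251 0.099]
mug [0.413 0.359 0.1  ] honey [0.763 0.054 0.099]
```

Emit:
send_rows(
  rows=[
    [0.1, 0.05, -0.97, 0, 0, 0, 0],
    [0.1, 0.05, -0.97, 0, 0, 0, 0],
    [0.1, 0.05, -0.97, 0, 0, 0, 0],
    [0.1, 0.05, -0.97, 0, 0, 0, 0],
    [0.1, 0.05, -0.97, 0, 0, 0, 0],
    [0.1, 0.05, -0.97, 0, 0, 0, 0],
    [0.1, 0.05, -0.97, 0, 0, 0, 0],
    [0.1, 0.05, -0.97, 0, 0, 0, 0],
    [0.1, 0.05, -0.97, 0, 0, 0, 0],
    [0.1, 0.05, -0.97, 0, 0, 0, 0],
    [0.1, 0.05, -0.97, 0, 0, 0, 0],
    [0.1, 0.05, -0.97, 0, 0, 0, 0],
    [0.1, 0.05, -0.97, 0, 0, 0, 0],
    [0.1, 0.05, -0.97, 0, 0, 0, 0],
    [0.1, 0, 0, 0, 0, 0, 1],
    [0.1, 0, 0, 0, 0, 0, 1],
    [0.1, 0, 0, 0, 0, 0, 1],
    [0.1, 0, 0, 0, 0, 0, 1],
    [0.1, 0, 0, 0, 0, 0, 1],
    [0.1, 0, 0, 0, 0, 0, 0],
  ],
)

```text
clock: 4.1
tool_pos: [0.3453, 0.0708, 0.2312]
tcp_rot: [3.141, 0.0, -0.526]
force: [-0.3, 1.0, -0.4]
width: 0.549
grasp_force: 0.0
```

Emit:
send_rows(
  rows=[
    [0.1, 0, 0, 0.95, 0, 0, 0],
    [0.1, 0, 0, 0.95, 0, 0, 0],
    [0.1, 0, 0, 0.95, 0, 0, 0],
    [0.1, 0, 0, 0.95, 0, 0, 0],
    [0.1, 0, 0, 0.95, 0, 0, 0],
    [0.1, 0, 0, 0.95, 0, 0, 0],
    [0.1, 0, 0, 0.95, 0, 0, 0],
    [0.1, 0, 0, 0.95, 0, 0, 0],
    [0.1, 0, 0, 0.95, 0, 0, 0],
    [0.1, 0, 0, 0.95, 0, 0, 0],
    [0.1, 0, 0, 0, 0, 0, 0],
  ],
)

```text
clock: 5.2
tool_pos: [0.3441, 0.0712, 0.0399]
tcp_rot: [3.14, 0.004, -0.522]
force: [-0.0, -0.3, 0.1]
width: 0.548
grasp_force: 0.0
```

Emit:
send_rows(
  rows=[
    [0.1, 0.3, 0, 0, 0, 0, 0],
    [0.1, 0.3, 0, 0, 0, 0, 0],
    [0.1, 0.3, 0, 0, 0, 0, 0],
    [0.1, 0.3, 0, 0, 0, 0, 0],
    [0.1, 0.3, 0, 0, 0, 0, 0],
    [0.1, 0.3, 0, 0, 0, 0, 0],
    [0.1, 0.3, 0, 0, 0, 0, 0],
    [0.1, 0.3, 0, 0, 0, 0, 0],
    [0.1, 0.3, 0, 0, 0, 0, 0],
    [0.1, 0.3, 0, 0, 0, 0, 0],
  ],
)

```text
clock: 6.2
tool_pos: [0.3974, 0.0413, 0.0413]
tcp_rot: [3.141, 0.0, -0.524]
force: [-2.5, 2.0, 1.4]
width: 0.554
grasp_force: 1.4
```

```bash
python3 - <<'E'
from h import *
out=[]
for n in("scene","side"):
    im=vision.camera(n)[:,:,::-1]; cv2.imwrite(f"pics/{n}2.png",im)
    c=im[130:330,120:340] if n=='scene' else im[120:320,100:320]
    out.append(cv2.resize(c,(400,364),interpolation=cv2.INTER_CUBIC))
cv2.imwrite('pics/d.png',np.hstack(out))
E
```

```text
(no output)
```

View pics/d.png

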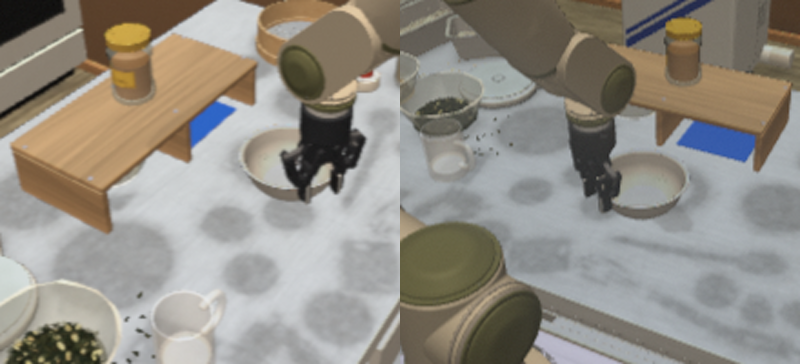

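The bowl stands level between the fingers: its rim's right edge is at (689,182) in the side half, and it has started to move. I carry on diagonally.

Emit:
send_rows(
  rows=[
    [0.1, 0.3, 0, 0, 0, 0, 0],
    [0.1, 0.3, 0, 0, 0, 0, 0],
    [0.1, 0.3, 0, 0, 0, 0, 0],
    [0.1, 0.3, 0, 0, 0, 0, 0],
    [0.1, 0.3, 0, 0, 0, 0, 0],
    [0.1, 0.3, 0, 0, 0, 0, 0],
    [0.1, 0.3, 0, 0, 0, 0, 0],
    [0.1, 0.3, 0, 0, 0, 0, 0],
    [0.1, 0.3, 0, 0, 0, 0, 0],
    [0.1, 0.3, 0, 0, 0, 0, 0],
    [0.1, 0.3, 0, 0, 0, 0, 0],
    [0.1, 0.3, 0, 0, 0, 0, 0],
    [0.1, 0.3, 0, 0, 0, 0, 0],
    [0.1, 0.3, 0, 0, 0, 0, 0],
    [0.1, 0.3, 0, 0, 0, 0, 0],
    [0.1, 0.2, 0, 0, 0, 0, 0],
    [0.1, 0, 0, 0, 0, 0, 0],
  ],
)

```text
clock: 8.0
tool_pos: [0.4791, -0.0058, 0.0413]
tcp_rot: [-3.141, -0.001, -0.524]
force: [-0.7, 0.4, -0.2]
width: 0.552
grasp_force: 0.1
```

```bash
python3 - <<'E'
from h import *
im=cv2.imread('pics/side2.png'); h=cv2.cvtColor(im,cv2.COLOR_BGR2HSV)
m=cv2.inRange(h,(105,150,60),(125,255,255)); m[:160]=0
c=max(cv2.findContours(m,0,2)[0],key=cv2.contourArea)
for q in cv2.approxPolyDP(c,2,True)[:,0]: print(q,ray('side',q,.001).round(3))
out=[]
for n in("scene","side"):
    im=vision.camera(n)[:,:,::-1]; cv2.imwrite(f"pics/{n}3.png",im)
    c=im[130:270,180:335] if n=='scene' else im[130:270,165:320]
    out.append(cv2.resize(c,(400,361),interpolation=cv2.INTER_CUBIC))
cv2.imwrite('pics/e.png',np.hstack(out))
E
```

```text
[253 198] [0.681 0.015 0.001]
[290 207] [ 0.687 -0.13   0.001]
[294 195] [ 0.765 -0.117  0.001]
[262 187] [0.763 0.014 0.001]
```

View pics/e.png

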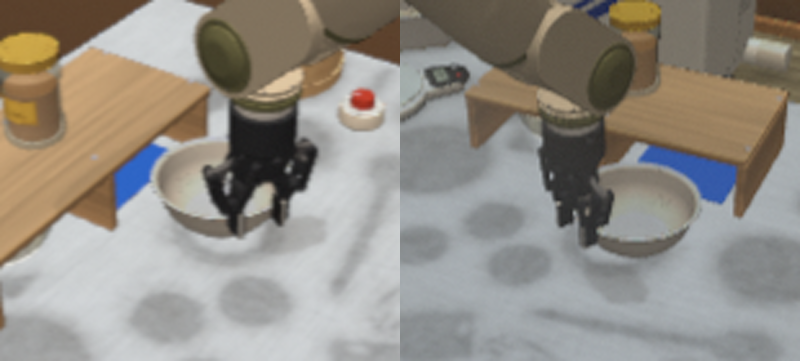

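```bash
python3 - <<'E'
from h import *
from scipy.optimize import least_squares
k=155/400
A=lambda x,y:(180+x*k-.3,130+y*k-.3); B=lambda x,y:(165+(x-400)*k-.3,130+y*k-.3)
for z in(.05,.062):
  P=[ray('scene',A(*q),z)[:2] for q in[(152,180),(165,154),(190,142)]]
  Q=[ray('side',B(*q),z)[:2] for q in[(700,207),(648,166),(685,180)]]
  for S in(P,Q,P+Q):
    S=np.array(S); f=least_squares(lambda c:np.hypot(*(S-c).T)-.086,[.56,-.05]); print(z,'bowl',f.x.round(4),f.fun.round(4))
E
```

```text
0.05 bowl [ 0.5648 -0.0627] [-0.0001  0.0003 -0.0002]
0.05 bowl [ 0.5681 -0.0472] [ 0.0003  0.0003 -0.0004]
0.05 bowl [ 0.5655 -0.0533] [-0.0062  0.0002  0.0041 -0.0046  0.0042 -0.0008]
0.062 bowl [ 0.5546 -0.049 ] [-0.0002  0.0004 -0.0003]
0.062 bowl [ 0.5521 -0.0531] [ 0.0001  0.0001 -0.0002]
0.062 bowl [ 0.5538 -0.0511] [ 0.0017  0.0012 -0.0006  0.0014 -0.0019 -0.0007]
```

The bowl is now at about (0.554, −0.051) and level. I back off, straighten the tool to yaw 0 and line up with the bay.

Emit:
send_rows(
  rows=[
    [0.1, -0.85, 0, 0, 0, 0, 0],
    [0.1, -0.85, 0, 0, 0, 0, 0],
    [0.1, -0.85, 0, 0, 0, 0, 0],
    [0.1, 0, 0, 0, 0, 0, -1],
    [0.1, 0, 0, 0, 0, 0, -1],
    [0.1, 0, 0, 0, 0, 0, -1],
    [0.1, 0, 0, 0, 0, 0, -1],
    [0.1, 0, 0, 0, 0, 0, -1],
    [0.1, 0, 0.97, 0, 0, 0, 0],
    [0.1, 0, 0.97, 0, 0, 0, 0],
    [0.1, 0, 0.97, 0, 0, 0, 0],
    [0.1, 0, 0.97, 0, 0, 0, 0],
    [0.1, 0, 0, 0, 0, 0, 0],
  ],
)

```text
clock: 9.4
tool_pos: [0.4347, -0.0592, 0.0415]
tcp_rot: [3.141, -0.001, -0.002]
force: [-1.0, 0.4, -0.5]
width: 0.551
grasp_force: 0.0
```

Emit:
send_rows(
  rows=[
    [0.1, 0.4, 0, 0, 0, 0, 0],
    [0.1, 0.4, 0, 0, 0, 0, 0],
    [0.1, 0.4, 0, 0, 0, 0, 0],
    [0.1, 0.4, 0, 0, 0, 0, 0],
    [0.1, 0.4, 0, 0, 0, 0, 0],
    [0.1, 0.4, 0, 0, 0, 0, 0],
    [0.1, 0.4, 0, 0, 0, 0, 0],
    [0.1, 0.4, 0, 0, 0, 0, 0],
    [0.1, 0.4, 0, 0, 0, 0, 0],
    [0.1, 0.4, 0, 0, 0, 0, 0],
    [0.1, 0.4, 0, 0, 0, 0, 0],
    [0.1, 0.4, 0, 0, 0, 0, 0],
    [0.1, 0.4, 0, 0, 0, 0, 0],
    [0.1, 0.4, 0, 0, 0, 0, 0],
    [0.1, 0.4, 0, 0, 0, 0, 0],
    [0.1, 0, 0, 0, 0, 0, 0],
  ],
)

```text
clock: 11.0
tool_pos: [0.5555, -0.0577, 0.0414]
tcp_rot: [3.141, -0.001, -0.0]
force: [-0.8, 0.3, -0.1]
width: 0.552
grasp_force: 0.0
```

```bash
python3 - <<'E'
from h import *
out=[]
for n in("scene","side"):
    im=vision.camera(n)[:,:,::-1]; cv2.imwrite(f"pics/{n}4.png",im)
    c=im[130:270,180:335] if n=='scene' else im[130:270,165:320]
    out.append(cv2.resize(c,(400,361),interpolation=cv2.INTER_CUBIC))
cv2.imwrite('pics/f.png',np.hstack(out))
E
```

```text
(no output)
```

View pics/f.png

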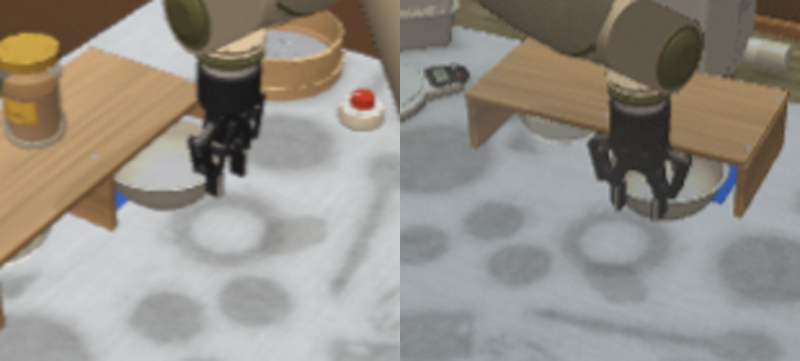

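The bowl is entering the bay, level and roughly central: its right edge is at (728,177), and the right upright's foot is at (740,215). I carry on, slowing toward the board.

Emit:
send_rows(
  rows=[
    [0.1, 0.3, 0, 0, 0, 0, 0],
    [0.1, 0.3, 0, 0, 0, 0, 0],
    [0.1, 0.3, 0, 0, 0, 0, 0],
    [0.1, 0.3, 0, 0, 0, 0, 0],
    [0.1, 0.3, 0, 0, 0, 0, 0],
    [0.1, 0.3, 0, 0, 0, 0, 0],
    [0.1, 0.3, 0, 0, 0, 0, 0],
    [0.1, 0.3, 0, 0, 0, 0, 0],
    [0.1, 0.3, 0, 0, 0, 0, 0],
    [0.1, 0.3, 0, 0, 0, 0, 0],
  ],
)

```text
clock: 12.1
tool_pos: [0.6148, -0.0576, 0.0413]
tcp_rot: [-3.142, 0.0, -0.0]
force: [-1.7, -0.4, -0.1]
width: 0.547
grasp_force: 0.9
```

Emit:
send_rows(
  rows=[
    [0.1, 0.2, 0, 0, 0, 0, 0],
    [0.1, 0.2, 0, 0, 0, 0, 0],
    [0.1, 0.2, 0, 0, 0, 0, 0],
    [0.1, 0, 0, 0, 0, 0, 0],
  ],
)

```text
clock: 12.5
tool_pos: [0.6268, -0.0576, 0.0413]
tcp_rot: [3.141, -0.001, -0.0]
force: [0.1, 0.0, 0.4]
width: 0.554
grasp_force: 0.1
```

Emit:
send_rows(
  rows=[
    [0.1, 0.1, 0, 0, 0, 0, 0],
    [0.1, 0.1, 0, 0, 0, 0, 0],
    [0.1, 0.1, 0, 0, 0, 0, 0],
    [0.1, 0.1, 0, 0, 0, 0, 0],
  ],
)

```text
clock: 12.9
tool_pos: [0.6332, -0.0575, 0.0411]
tcp_rot: [-3.141, 0.004, 0.001]
force: [-17.9, -0.5, 7.5]
width: 0.547
grasp_force: 0.8
```

Emit:
send_rows(
  rows=[
    [0.1, 0.1, 0, 0, 0, 0, 0],
    [0.1, 0.1, 0, 0, 0, 0, 0],
  ],
)

```text
clock: 13.1
tool_pos: [0.633, -0.0573, 0.0406]
tcp_rot: [-3.141, 0.016, 0.004]
force: [-44.6, -2.3, 18.7]
width: 0.543
grasp_force: 0.8
```

```bash
python3 - <<'E'
from h import *
out=[]
for n in("scene","side"):
    im=vision.camera(n)[:,:,::-1]; cv2.imwrite(f"pics/{n}5.png",im)
    c=im[130:240,200:320] if n=='scene' else im[130:240,210:330]
    out.append(cv2.resize(c,(400,367),interpolation=cv2.INTER_CUBIC))
cv2.imwrite('pics/g.png',np.hstack(out))
E
```

```text
(no output)
```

View pics/g.png

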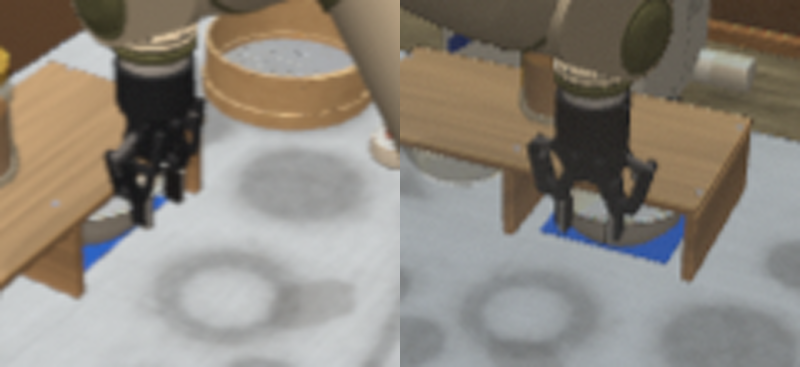

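The fingers' upper parts met the board front at TCP x≈0.633, with most of the bowl already in. I back off and tilt the fingertips forward so they can reach under the board.

Emit:
send_rows(
  rows=[
    [0.1, -0.5, 0, 0, 0, 0, 0],
    [0.1, -0.8, 0, 0, 0, 0, 0],
    [0.1, -0.8, 0, 0, 0, 0, 0],
    [0.1, -0.8, 0, 0, 0, 0, 0],
    [0.1, -0.8, 0, 0, 0, 0, 0],
    [0.1, 0, 0, 0, 1, 0, 0],
    [0.1, 0, 0, 0, 0, 1, 0],
    [0.1, 0, 0, 0, -1, 0, 0],
    [0.1, 0, 0, 0, 0, 1, 0],
    [0.1, 0, 0, 0, 0, 1, 0],
    [0.1, 0, 0, 0, 0, 1, 0],
    [0.1, 0, 0, 0, 0, 1, 0],
    [0.1, 0, 0, 0, 0, 0, 0],
  ],
)

```text
clock: 14.5
tool_pos: [0.5648, -0.055, 0.041]
tcp_rot: [-3.131, -0.485, -0.011]
force: [0.4, 0.4, 0.5]
width: 0.55
grasp_force: 0.0
```

```bash
python3 - <<'E'
from h import *
print(get_state()['tool_pos'],get_state()['tcp_rot'])
out=[]
for n in("scene","side"):
    im=vision.camera(n)[:,:,::-1]; cv2.imwrite(f"pics/{n}6.png",im)
    c=im[130:240,200:320] if n=='scene' else im[130:240,210:330]
    out.append(cv2.resize(c,(400,367),interpolation=cv2.INTER_CUBIC))
cv2.imwrite('pics/i.png',np.hstack(out))
E
```

```text
[ 0.56475799 -0.0550231   0.04104318] [-3.13061448 -0.48462241 -0.01079073]
```

View pics/i.png

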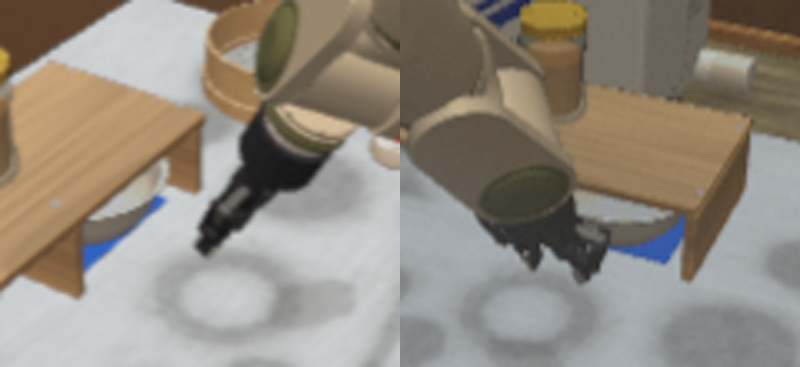

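The fingers are tilted 28° and clear of the bowl. The bowl stands level in the bay, its rim's right extreme at (168,165) in the scene half and (683,215) in the side half. From here I use numbers only.

```bash
python3 - <<'E'
from h import *
P=ray('scene',(250.3,179.2),.062)[:2]; Q=ray('side',(294.8,194.3),.062)[:2]
e=vision.camera_params('scene')['eye'][:2]; f=vision.camera_params('side')['eye'][:2]
d1=(P-e)/np.hypot(*(P-e)); d2=(Q-f)/np.hypot(*(Q-f))
# centre lies 0.086 left of each right-tangent sight line
n1=np.array([-d1[1],d1[0]]); n2=np.array([-d2[1],d2[0]])
print(P,Q,np.linalg.solve([n1,n2],[n1@P+.086,n2@Q+.086]))
E
```

```text
[ 0.65678936 -0.11154888] [ 0.68557732 -0.14514464] [ 0.71565018 -0.04547801]
```

Emit:
send_rows(
  rows=[
    [0.1, 0, 0, 0, 0, 1, 0],
    [0.1, 0, 0, 0, 0, 1, 0],
    [0.1, 0.22, 0, -0.27, 0, 0, 0],
    [0.1, 0.38, 0, 0.32, 0, 0, 0],
    [0.1, 0.38, 0, 0.32, 0, 0, 0],
    [0.1, 0.38, 0, 0.32, 0, 0, 0],
    [0.1, 0.38, 0, 0.32, 0, 0, 0],
    [0.1, 0.38, 0, 0.32, 0, 0, 0],
    [0.1, 0.19, 0, 0.16, 0, 0, 0],
    [0.1, 0.19, 0, 0.16, 0, 0, 0],
    [0.1, 0, 0, 0, 0, 0, 0],
  ],
)

```text
clock: 15.7
tool_pos: [0.628, -0.0482, 0.0409]
tcp_rot: [-3.107, -0.572, -0.008]
force: [-0.2, 0.5, 0.6]
width: 0.552
grasp_force: 0.0
```

Emit:
send_rows(
  rows=[
    [0.1, 0.15, 0, 0.13, 0, 0, 0],
    [0.1, 0.15, 0, 0.13, 0, 0, 0],
    [0.1, 0.15, 0, 0.13, 0, 0, 0],
    [0.1, 0.15, 0, 0.13, 0, 0, 0],
  ],
)

```text
clock: 16.1
tool_pos: [0.6434, -0.0479, 0.0385]
tcp_rot: [-3.106, -0.571, -0.008]
force: [-1.3, -0.5, 1.1]
width: 0.55
grasp_force: 0.8
```

Emit:
send_rows(
  rows=[
    [0.1, 0.13, 0.1, 0.07, 0, 0, 0],
    [0.1, 0.13, 0.1, 0.07, 0, 0, 0],
    [0.1, 0.13, 0.1, 0.07, 0, 0, 0],
  ],
)

```text
clock: 16.4
tool_pos: [0.6522, -0.0542, 0.039]
tcp_rot: [-3.107, -0.571, -0.008]
force: [-2.0, 0.2, -0.4]
width: 0.548
grasp_force: 0.8
```

Emit:
send_rows(
  rows=[
    [0.1, 0.1, 0.05, 0.06, 0, 0, 0],
    [0.1, 0.1, 0.05, 0.06, 0, 0, 0],
  ],
)

```text
clock: 16.6
tool_pos: [0.6569, -0.056, 0.0392]
tcp_rot: [-3.107, -0.572, -0.008]
force: [-1.5, -0.3, 0.4]
width: 0.551
grasp_force: 0.8
```

Emit:
send_rows(
  rows=[
    [0.1, 0.08, 0, 0.05, 0, 0, 0],
    [0.1, 0.08, 0, 0.05, 0, 0, 0],
  ],
)

```text
clock: 16.8
tool_pos: [0.6606, -0.0558, 0.0392]
tcp_rot: [-3.106, -0.571, -0.008]
force: [-4.4, -0.2, -0.2]
width: 0.551
grasp_force: 0.8
```

Emit:
send_rows(
  rows=[
    [0.1, -0.42, 0, -0.27, 0, 0, 0],
    [0.1, -0.84, 0, -0.54, 0, 0, 0],
    [0.1, -0.84, 0, -0.54, 0, 0, 0],
    [0.1, -0.84, 0, -0.54, 0, 0, 0],
    [0.1, -0.84, 0, -0.54, 0, 0, 0],
    [0.1, -0.84, 0, -0.54, 0, 0, 0],
    [0.1, -0.84, 0, -0.54, 0, 0, 0],
    [0.1, 0, 0, -1, 0, 0, 0],
    [0.1, 0, 0, -1, 0, 0, 0],
    [0.1, 0, 0, -1, 0, 0, 0],
    [0.1, 0, 0, 0, 0, 0, 0],
  ],
)

```text
clock: 17.9
tool_pos: [0.4987, -0.0595, 0.0915]
tcp_rot: [-3.109, -0.575, -0.007]
force: [0.5, 0.2, -0.5]
width: 0.551
grasp_force: 0.0
```

```bash
python3 - <<'E'
from h import *
for n in("scene","side"): cv2.imwrite(f"pics/{n}7.png",vision.camera(n)[:,:,::-1])
for f in('0','6','7'):
    im=cv2.imread(f'pics/scene{f}.png'); print('scene',f)
    for y in range(172,204,4): print(y,im[y,222:262:2,0].tolist())
for f in('6','7'):
    im=cv2.imread(f'pics/side{f}.png'); print('side',f)
    for y in range(188,210,3): print(y,[tuple(map(int,p[[0,2]])) for p in im[y,244:304:4]])
E
```

```text
scene 0
172 [106, 107, 109, 105, 105, 107, 107, 102, 103, 107, 106, 104, 106, 103, 92, 60, 52, 61, 59, 104]
176 [106, 104, 106, 108, 102, 101, 106, 107, 106, 105, 105, 98, 75, 49, 56, 59, 58, 59, 56, 132]
180 [108, 105, 101, 104, 108, 106, 106, 103, 96, 87, 59, 55, 67, 66, 65, 63, 63, 65, 60, 133]
184 [102, 106, 107, 105, 102, 99, 94, 78, 72, 171, 201, 199, 173, 123, 88, 73, 69, 68, 65, 130]
188 [106, 101, 97, 96, 90, 67, 101, 181, 189, 188, 189, 190, 193, 198, 203, 202, 200, 194, 166, 195]
192 [97, 96, 82, 62, 133, 185, 188, 189, 189, 188, 189, 189, 175, 186, 203, 202, 200, 201, 200, 201]
196 [68, 73, 160, 188, 189, 188, 188, 189, 189, 189, 193, 200, 202, 203, 201, 203, 203, 202, 201, 202]
200 [57, 118, 187, 189, 189, 189, 188, 186, 174, 199, 201, 200, 200, 202, 199, 197, 201, 202, 200, 198]
scene 6
172 [108, 112, 112, 109, 109, 111, 110, 106, 106, 111, 109, 107, 108, 108, 95, 61, 54, 63, 61, 107]
176 [110, 108, 110, 111, 107, 105, 109, 111, 110, 109, 107, 102, 77, 62, 61, 60, 61, 60, 59, 136]
180 [113, 108, 104, 107, 111, 110, 109, 107, 100, 90, 62, 84, 126, 161, 145, 66, 66, 66, 6
[... 3303 characters left out ...]
, 56), (62, 100), (54, 90)]
200 [(53, 60), (48, 51), (50, 52), (96, 103), (132, 77), (67, 61), (170, 56), (116, 70), (80, 92), (81, 92), (101, 78), (168, 53), (169, 53), (60, 104), (57, 90)]
203 [(50, 52), (49, 53), (49, 50), (55, 57), (88, 95), (73, 78), (171, 112), (168, 54), (169, 54), (170, 54), (168, 53), (170, 55), (160, 53), (61, 99), (57, 94)]
206 [(57, 59), (52, 52), (56, 57), (62, 63), (58, 61), (65, 65), (179, 170), (178, 169), (169, 147), (156, 79), (169, 53), (169, 54), (178, 159), (66, 110), (62, 99)]
209 [(154, 147), (167, 159), (107, 102), (53, 54), (47, 49), (164, 156), (176, 166), (177, 169), (178, 169), (180, 170), (181, 171), (166, 143), (180, 170), (65, 112), (115, 130)]
```

```bash
python3 - <<'E'
from h import *
from scipy.optimize import least_squares
for f in('6','7'):
    g=cv2.cvtColor(cv2.imread(f'pics/side{f}.png'),cv2.COLOR_BGR2GRAY).astype(float); S=[]; px=[]
    for x in range(268,290):
        d=np.diff(g[188:202,x]); i=d.argmin()
        if d[i]<-25:
            w=np.clip(-d[max(i-1,0):i+2],0,None); y=188+.5+(w*np.arange(max(i-1,0),max(i-1,0)+len(w))).sum()/w.sum()
            px.append((x,round(y,1))); S.append(ray('side',(x,y),.06)[:2])
    S=np.array(S); c=least_squares(lambda c:np.hypot(*(S-c).T)-.086,[.73,-.05],loss='soft_l1',f_scale=.002); print(f,c.x.round(4),np.abs(c.fun).max().round(4),px, S[:,0].min().round(4))
E
```

```text
6 [ 0.7294 -0.0578] 0.0045 [(268, np.float64(194.7)), (269, np.float64(195.6)), (270, np.float64(196.4)), (271, np.float64(196.3)), (272, np.float64(196.2)), (273, np.float64(196.0)), (274, np.float64(195.9)), (275, np.float64(196.0)), (276, np.float64(196.2)), (277, np.float64(196.2)), (278, np.float64(196.2)), (279, np.float64(195.9)), (280, np.float64(195.9)), (281, np.float64(196.0)), (282, np.float64(196.0)), (283, np.float64(196.1)), (284, np.float64(196.0)), (285, np.float64(196.1)), (286, np.float64(195.3)), (287, np.float64(195.0)), (288, np.float64(195.1)), (289, np.float64(194.9))] 0.6397
7 [ 0.7464 -0.061 ] 0.002 [(268, np.float64(192.1)), (269, np.float64(192.5)), (270, np.float64(193.0)), (271, np.float64(192.9)), (272, np.float64(192.8)), (273, np.float64(193.2)), (274, np.float64(193.5)), (276, np.float64(193.8)), (277, np.float64(193.9)), (278, np.float64(194.0)), (279, np.float64(194.1)), (280, np.float64(194.0)), (281, np.float64(194.0)), (282, np.float64(194.0)), (284, np.float64(193.9)), (285, np.float64(193.8)), (286, np.float64(193.3))] 0.6586
```

```bash
python3 -c "
from rig import r
print(r.hand_in())"
```

```text
the job is handed in; nothing more can be done
None
```

I slid the bowl into the blue-mat bay and handed the job in at about 18 s of the 53 s limit; the judge gave no verdict. It measured about 11 mm in front of the mat's centre and 3 mm off the bay's middle. One risk remains: at about 13 s the upper fingers pressed the riser's board edge with about 45 N along x, close to the 40 N limit for the arm and gripper body.

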